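Clamp the sample jar on the bench shaker

TASK

Get the sample jar on the shaker ready for shaking, with the fingers only, grasping and lifting nothing: first push the jar, upright, back across the platform until it sits fully home in the V jaw. Then push the clamp strap round with the side of a finger until it stands over the jar lid against its stop, and last push the cam lever all the way down so that the strap's foot presses on the lid. Leave the jars, vial and test cassette standing round the shaker where they are.

Things in the scene. Friction and masses are not known exactly. Their poses are not given: they have to be found in the camera images.
- shaker: Compact bench shaker, white housing, aluminium platform 200 (x) x 210 (y) mm, its top 75 mm above the bench. Fixed. Origin: centre of its underside; x from its front (panel with knob) to its back, y to its left, z up. In the middle of the platform an aluminium V jaw (rubber-lined cheeks 26 mm high, open to the front), left of it a steel clamp column with strap and cam lever.
- jar_home (a point): Where the jar's origin (centre of its underside) is when the jar is fully home, touching both cheeks of the V jaw: at (20, 0, 75) mm in the shaker's frame. Axes as the shaker's. The jar enters from the front, along +x; the V is wide (110 degrees, mouth 54 mm), and a jar pushed in off-centre stops against one cheek.
- jar: The jar on the platform in front of the V jaw: clear round sample jar with pale screw lid, body 42 mm and lid 45 mm in diameter, 50 mm high, about 0.12 kg. Loose; it slides when pushed low (no higher than half its height) and may tip when pushed high. Origin: centre of its underside.
- clamp_axis (a point): Point on the vertical axis of the clamp column about which strap and lever swing together, at half the thickness of the raised strap: at (20, 80, 144) mm in the shaker's frame. Axes as the shaker's.
- strap_mid (a point): Middle of the clamp strap (flat steel bar 22 mm wide, 12 mm thick, ending 92 mm from the clamp axis): 45 mm from the axis, at half thickness. Its x axis points along the strap, away from the clamp axis, z up. With the lever open the strap's underside is 138 mm and its top 150 mm above the bench, 13 mm and more above the jar lid.
- foot: Round rubber foot (20 mm diameter) under the end of the strap, 80 mm from the clamp axis. Origin: centre of its underside. With the lever open this is 129 mm above the bench, 4 mm clear of the jar lid (125 mm). It is sprung: 3 N per mm.
- strap_swing (a joint): Swing of the strap about the clamp axis, rad. 0: parked, strap pointing to the front (direction 170 degrees from the shaker's +x); grows anticlockwise seen from above; 1.745 (stop): strap points to the shaker's -y, foot exactly above jar_home. Starts between 0 and 0.4. Light friction (about 3 N at strap_mid); stays where left.
- cam_lever (a joint): Tilt of the cam lever, rad. 0: open, 0.87 rad above level; grows as it is pushed down; 0.95 (stop): fully down, 0.08 rad below level. Starts between 0 and 0.12; stays where left; about 4 N at its tip. Going down it lowers the strap by up to 7 mm.
- lever_tip (a point): On the mid-line of the cam lever, 68 mm from its level axle, which lies on the clamp axis 164 mm above the bench. The lever always points opposite to the strap (strap over the jar: lever to the shaker's +y). It ends 74 mm from the axle in a flat black grip 46 mm long, 19 mm wide, 10 mm thick.
- jar_small: Bystander: closed sample jar 43 mm in diameter, 48 mm high, on the bench in front of the shaker. Origin: centre of its underside.
- jar_tall: Bystander: closed sample jar 45 mm in diameter, 54 mm high, on the bench in front of the shaker. Origin: centre of its underside.
- vial: Bystander: small vial with blue-topped white cap, 28 mm in diameter, 60 mm high, on the bench left of the shaker. Origin: centre of its underside.
- cassette: Bystander: flat white test cassette 21 x 70 x 5 mm lying on the bench in front of the shaker. Origin: centre of its underside.
Mind the look-alikes: they are no part of the job. Leave any blue look-alike of the jar alone.

How it is judged:
By the outcome, as a careful person would: the job done as asked, in the order asked, and still so for the second after the job is handed in, with the robot touching nothing.
It also fails if it takes over 64 s, if anything falls off the work surface, if the arm or the gripper's body presses on something with over 40 N, if the wrist force passes 120 N, or if a joint passes its speed limit or range.

ROBOT

A 7-joint arm with a two-finger parallel gripper is mounted at the origin on a cart in front of the work surface, level with it; the furniture and walls round the work are solid. World frame = base frame: x ahead of the robot, y to its left, z up, the work surface at z = 0. Lengths are in m, angles in degrees, forces in N, time in s.
With the tool pointing down it reaches from about 0.425 to 0.875 m from the base axis. Payload 4.7 kg.
Tool frame: the origin (TCP) lies on the centre line of the jaws, within the pads' length; the fingertips stand 8 mm ahead of it and the grasp point (between the pads) lies 11 mm behind it; z points along the fingers, y is the direction in which the jaws open and shut (so a half turn about z gives the same grasp; the last joint's range is limited). The gripper opens to 87 mm and grips with 3 to 60 N. Pads are 19 mm wide; open, the fingers measure 117 mm over their backs; the gripper's body (75 mm by 190 mm) begins 51 mm behind the grasp point.
Start: joints at [-67.775, 18.392, -4.016, 83.108, 1.295, 78.541, -3.26], TCP at [0.237, 0.605, 0.231] pointing down, gripper open.
Joint ranges: [-163.93, 163.93], [-17.29, 119.83], [-79.2, 71.16], [3.27, 140.29], [-89.18, 269.18], [5.43, 117.66], [-154.24, 154.24]. Speed limits (degrees/s): [147.25, 147.25, 180, 180, 180, 180, 180].

INTERFACE

Orientations are given as [roll, pitch, yaw] about the fixed x, y, z axes, in that order (R = Rz(yaw) Ry(pitch) Rx(roll)).
In Python, from cell import env gives the robot as it stands. The module is installed in compiled form; this text tells all that it offers.
- The arm moves only by the tool move_arm, never from a script. Its argument "steps" is a list of rows, each a list of 2 entries, a list of its own where there are three numbers: the shift along the tool's x, y, z in m, then the turn about the tool's z in rad. A call has 1 to 20 rows; each row is the pose to reach, as a shift and turn from the pose commanded when the call began, along the tool's axes at that moment; what a row does not reach only later rows make up. A row lasts 1/8 s, in which the tool goes at most 62.5 mm and 10.7 degrees, less where a joint would pass 70% of its speed; a pose out of reach is approached as far as the arm can. A call with a gripper value outside its range is refused whole. "hand" is the closure, from -1 (fully open) to 1 (shut), set as the call begins (left out, the last holds). The fingers move at their own pace and stop on an object; "squeeze" is the grip in N (left out, the last holds). Time passes only in rows, so rows that repeat a pose let the fingers close. It gives the time, the measured TCP pose, the force and the opening at its end, in the units of the state.
- env.get_obs(): the state, without advancing time (a new reading comes with each control period).
- env.read_camera(name): name is "scene" or "top"; returns (picture, depth): 480x640x3 uint8, red, green, blue; 480x640 float32, m along the optical axis (not along the pixel's ray), 0 where there is no reading.
- env.calibration(name): a dict with "intrinsics" (3x3 intrinsics, pixels), "D" ([k1, k2, p1, p2, k3] as OpenCV has them; the pictures are not rectified), "position" and "orientation" of the camera in the world. Camera axes: x right, y up, looking along -z (the intrinsics and any distortion apply to the point x, -y, -z); pixel columns grow to the right and rows downward; lengths in m; the calibration is good to about 2 mm. A picture is of the moment at which its call begins. calibration takes no time and is no camera call.
- env.sign_off(): hands the job in, once; it reports no verdict.
Trained networks look in the newest picture that a camera, given by its name, has taken for a name from the list of things; names that differ only in an ending like _2 or _b are one class to them, and where a whole thing is asked for, a point or a joint stands for the part that bears it (a point fixed in the world has none). Each returns a list of dicts, best first, with "conf" (0 to 1); they miss things now and then, are a little off and sometimes report something else, mostly with a low value. They report only what shows in the picture. A call takes as long as a camera call. They do not tell look-alikes from the thing itself.
- env.cut_out(camera, query): "region" (480x640 bool, what is visible of it) and "uv" ([column, row] in pixels, amid what is visible of it).
The state is a dict: "time_s": time; "qpos": joint angles; "joint_velocities": joint speeds; "effort": joint torques, N m; "tool_pos": TCP position; "tool_rot": TCP orientation; "force": force on the tool from outside, world axes, zero at the start; "wrist_torque": the same for the moment, N m; "grip_width": finger opening in m.
Only numpy, scipy, OpenCV 4.12 (cv2) and the standard library are available. Lean on these libraries where they do the work, as an engineer would, in place of code of your own. Each camera call takes 0.05 s, during which the arm holds its last target. There are 200 camera calls.

## Working session

There is one attempt and no reset: what is moved stays moved. The work goes in short steps, Python scripts to look and compute and a tool call to move; the robot and the scene stay as the last step left them, time stands still between calls to the robot, and variables do not carry over. Pictures are saved under pics/ and viewed, about 8 in all and at most 12, crops included, and the job is handed in when it is done.

Besides the shell and the picture viewer there is one more tool, called after "Request:" as a command line: name --argument value ..., lists and objects as JSON in quotes. move_arm: Moves the arm, as the interface text tells. Its arguments: {"type":"object","properties":{"steps":{"type":"array"},"hand":{"type":"number"},"squeeze":{"type":"number"}},"required":["steps"]}

```bash
mkdir -p pics; cat > h.py <<'E'
import numpy as np,cv2
from cell import env
from scipy.spatial.transform import Rotation as R
def cal(n):
    c=env.calibration(n);K=np.array(c["intrinsics"],float);D=np.array(c["D"],float)
    o=np.array(c["orientation"],float)
    M=o if o.shape==(3,3) else (R.from_euler('xyz',o,degrees=True).as_matrix() if o.size==3 else None)
    return K,D,np.array(c["position"],float),M
def ray(n,uv):
    K,D,p,M=cal(n)
    q=cv2.undistortPoints(np.array(uv,float).reshape(-1,1,2),K,D).reshape(-1,2)
    return p,np.c_[q[:,0],-q[:,1],-np.ones(len(q))]@M.T
def at_depth(n,uv,d):
    p,r=ray(n,uv);return p+r*np.array(d,float).reshape(-1,1)
def at_z(n,uv,z):
    p,r=ray(n,uv);return p+r*((z-p[2])/r[:,2])[:,None]
def proj(n,X):
    K,D,p,M=cal(n);c=(np.atleast_2d(X)-p)@M
    c=c*[1,-1,-1]
    return cv2.projectPoints(c.reshape(-1,1,3),np.zeros(3),np.zeros(3),K,D)[0].reshape(-1,2)
def cloud(n,dep,mask):
    v,u=np.nonzero(mask&(dep>0));return at_depth(n,np.c_[u,v],dep[v,u])
E
python3 - <<'E'
from h import *
print(env.get_obs())
for n in("scene","top"):
    print(env.calibration(n))
    im,d=env.read_camera(n);cv2.imwrite(f"pics/{n}0.png",im[:,:,::-1]);np.save(f"{n}0.npy",d)
    for q in("shaker","jar","strap_mid","foot","lever_tip","jar_small","jar_tall","vial","cassette"):
        for r in env.cut_out(n,q)[:3]:
            P=cloud(n,d,r["region"])
            print(n,q,round(r["conf"],2),r["uv"],r["region"].sum(),np.round(np.median(P,0),3) if len(P) else None,np.round(P.min(0),3) if len(P) else'',np.round(P.max(0),3)if len(P) else'')
E
```

```text
{'time_s': 0.0, 'qpos': array([-67.77709122,  18.43953366,  -4.0143628 ,  83.17485585,
         1.29506203,  78.54182332,  -3.2611955 ]), 'joint_velocities': array([ 0.06752089, -0.06115389,  0.04589994, -0.11888302,  0.04872493,
       -0.00537335, -0.07275271]), 'effort': array([-1.54850368e-04, -4.91295147e+01, -4.04037489e-01, -3.12519872e+01,
       -6.39300956e-02,  4.39324498e-02,  1.81159926e-04]), 'tool_pos': array([0.23718903, 0.60459307, 0.22945639]), 'tool_rot': array([-1.79889031e+02,  6.24571292e-03,  1.58584554e+02]), 'force': array([-1.68408677,  0.14236682,  0.02131676]), 'wrist_torque': array([-0.01647281,  0.03899497,  0.00413039]), 'grip_width': 0.0871737439809517}
{'intrinsics': array([[547.70237061,   0.        , 324.18952046],
       [  0.        , 547.70237061, 244.57919791],
       [  0.        ,   0.        ,   1.        ]]), 'D': array([0.0457317, 0.       , 0.       , 0.       , 0.       ]), 'position': array([ 0.1057717 , -0.27927237,  0.81959672]), 'orientation': array([ 42.60891984,  -0.78120464, -40.09137377])}
scene shaker 0.68 [331.8, 285.6] 13094 [0
[... 2013 characters left out ...]
35 0.175 0.055]
top jar 0.56 [404.7, 284.8] 414 [ 0.395 -0.     0.049] [ 0.367 -0.03  -0.004] [0.417 0.018 0.055]
top strap_mid 0.7 [275.4, 246.0] 542 [0.475 0.255 0.15 ] [0.432 0.24  0.073] [0.526 0.274 0.165]
top lever_tip 0.92 [261.8, 209.5] 444 [0.541 0.27  0.192] [0.51  0.253 0.073] [0.582 0.304 0.224]
top jar_small 0.69 [325.7, 287.2] 329 [0.394 0.166 0.048] [0.375 0.145 0.004] [0.414 0.187 0.053]
top jar_tall 0.87 [361.7, 281.3] 402 [0.406 0.086 0.053] [ 0.383  0.055 -0.001] [0.426 0.106 0.058]
top vial 0.62 [248.5, 270.8] 164 [0.429 0.314 0.06 ] [ 0.417  0.304 -0.   ] [0.441 0.336 0.066]
top vial 0.26 [315.2, 222.5] 10053 [0.521 0.186 0.076] [ 0.401  0.053 -0.005] [0.644 0.315 0.224]
```

```bash
python3 - <<'E'
import cv2
a=cv2.imread("pics/top0.png")[120:330,200:430];cv2.imwrite("pics/topc.png",cv2.resize(a,None,fx=2.8,fy=2.8,interpolation=2))
a=cv2.imread("pics/scene0.png")[150:400,170:440];cv2.imwrite("pics/scenec.png",cv2.resize(a,None,fx=2.4,fy=2.4,interpolation=2))
E
```

```text
(no output)
```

View pics/topc.png

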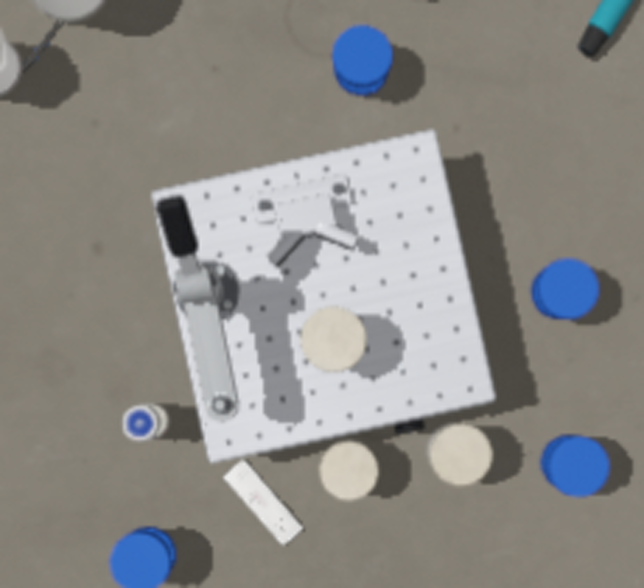

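View pics/scenec.png

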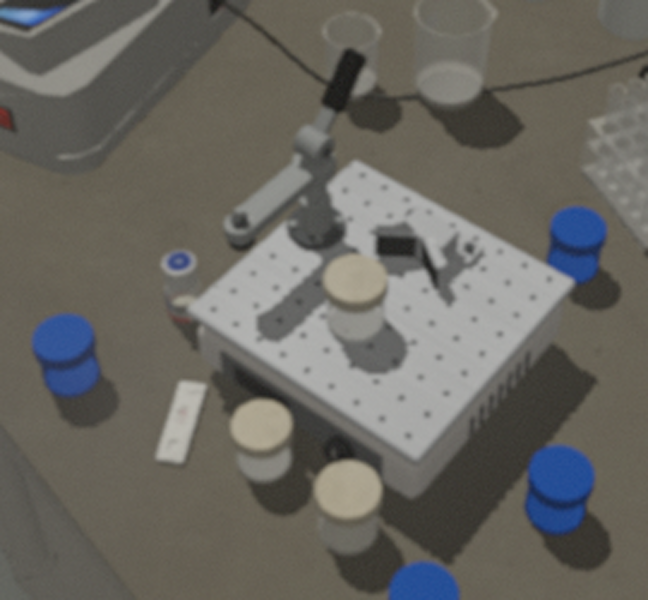

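The top view shows the jar with its pale lid at crop (333,338), about pixel (319,241), on the platform. The V jaw is behind it and the strap points to the front, ending at crop (222,405). The shaker is yawed about +12°, and pale and blue look-alikes stand on the bench around it.

```bash
cat > meas.py <<'E'
from h import *
def corners(n,d):
    P=cloud(n,d,np.ones(d.shape,bool)) 
    q=P[(abs(P[:,2]-.075)<.006)&(P[:,0]>.35)&(P[:,0]<.68)&(P[:,1]>.02)&(P[:,1]<.36)]
    # robust: trim
    r=cv2.minAreaRect((q[:,:2]*1000).astype(np.float32));return P,q,r
def lid(P,c=(.49,.17)):
    q=P[(abs(P[:,2]-.125)<.005)&(np.hypot(P[:,0]-c[0],P[:,1]-c[1])<.06)]
    return cv2.minEnclosingCircle((q[:,:2]*1000).astype(np.float32)),len(q),q.mean(0)
E
python3 - <<'E'
from meas import *
for n in("top","scene"):
    d=np.load(n+"0.npy");P,q,r=corners(n,d)
    print(n,r,len(q),np.median(q[:,2]));print("lid",lid(P))
    s=P[(abs(P[:,2]-.150)<.005)&(P[:,0]>.4)&(P[:,0]<.56)&(P[:,1]>.22)&(P[:,1]<.31)]
    print("strap",cv2.minAreaRect((s[:,:2]*1000).astype(np.float32)),len(s))
    g=P[(P[:,2]>.17)&(P[:,2]<.24)&(P[:,0]>.45)&(P[:,0]<.62)&(P[:,1]>.22)&(P[:,1]<.33)]
    print("lever",np.round(g.min(0),3),np.round(g.max(0),3),np.round(g[g[:,2]>.2].mean(0),3))
# platform corners from picture
c=np.array([[153,192],[435,130],[494,400],[210,461]])/2.8+[200,120]
X=at_z("top",c,.075);print(np.round(X,4),X.mean(0))
e=X[1]-X[0];print(np.degrees(np.arctan2(e[0],-e[1])),[np.linalg.norm(X[i]-X[i-1]) for i in range(4)])
print("jar",at_z("top",np.array([[333,338]])/2.8+[200,120],.125))
E
```

```text
top ((520.0231323242188, 183.998779296875), (200.69955444335938, 210.67770385742188), 12.286534309387207) 8306 0.07524453617711752
lid (((486.9143371582031, 176.76812744140625), 22.189088821411133), 429, array([0.48696012, 0.17664489, 0.12479827]))
strap ((484.3943176269531, 260.17218017578125), (106.29402160644531, 29.013195037841797), 8.067192077636719) 521
lever [0.512 0.255 0.17 ] [0.573 0.285 0.224] [0.559 0.273 0.213]
scene ((519.1443481445312, 181.1438446044922), (201.72756958007812, 211.59735107421875), 12.25683307647705) 8843 0.07501697395480444
lid (((486.55450439453125, 174.0154571533203), 23.10496711730957), 463, array([0.48542362, 0.17288249, 0.12442687]))
strap ((482.60107421875, 257.52484130859375), (105.04602813720703, 31.37481689453125), 7.920624256134033) 555
lever [0.51  0.251 0.17 ] [0.572 0.281 0.223] [0.558 0.269 0.211]
[[0.5933 0.3052 0.075 ]
 [0.6374 0.1022 0.075 ]
 [0.4432 0.0614 0.075 ]
 [0.4005 0.2641 0.075 ]] [0.51859929 0.18322677 0.075     ]
12.26628956957326 [np.float64(0.19710360681840522), np.float64(0.20771472613335307), np.float64(0.19838278952989477), np.float64(0.20711855491368736)]
jar [[0.48662238 0.17621631 0.125     ]]
```

Request:
move_arm --steps '[[[-0.01,-0.01,0],0.03],[[-0.035,-0.035,0],0.1],[[-0.07,-0.07,0],0.2],[[-0.105,-0.105,0],0.3],[[-0.14,-0.14,0],0.4],[[-0.175,-0.175,0],0.5],[[-0.21,-0.21,0],0.6],[[-0.245,-0.245,0],0.7],[[-0.28,-0.28,0],0.8],[[-0.31,-0.31,0],0.9],[[-0.33,-0.33,0],0.96],[[-0.341,-0.341,0],0.983],[[-0.341,-0.341,0],0.983],[[-0.341,-0.341,0.03],0.983],[[-0.341,-0.341,0.07],0.983],[[-0.341,-0.341,0.07],0.983]]' --hand 1 --squeeze 20

```text
time_s: 3.0
tool_pos: [0.4275, 0.1638, 0.158]
tool_rot: [-179.6, 0.1, 102.4]
force: [-0.0, -0.6, 1.5]
grip_width: 0.0008
```

```bash
python3 - <<'E'
from h import *
im,d=env.read_camera("scene");np.save("s1.npy",d)
a=im[180:400,220:440,::-1];cv2.imwrite("pics/s1.png",cv2.resize(a,None,fx=2.7,fy=2.7,interpolation=2))
print(proj("scene",[[.4275,.1638,.15]]))
E
```

```text
[[293.4698978  276.95206973]]
```

View pics/s1.png

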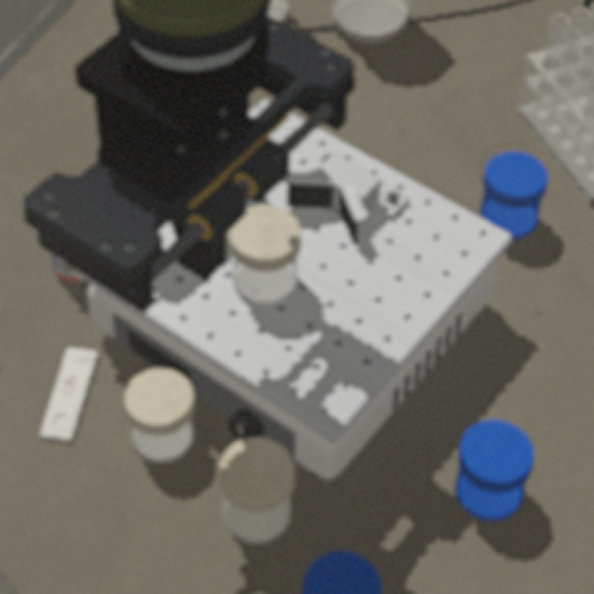

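The gripper's long axis lies along the shaker's x, clear of the strap. The jar at crop (265,250) is untouched. I'll descend in front of it and push slowly.

Request:
move_arm --steps '[[[0,0,0.03],0],[[0,0,0.055],0],[[0,0,0.068],0],[[0,0,0.068],0],[[-0.001,0.008,0.068],0],[[-0.001,0.014,0.068],0],[[-0.001,0.018,0.068],0],[[-0.001,0.021,0.068],0],[[-0.001,0.024,0.068],0],[[-0.001,0.027,0.068],0],[[-0.001,0.03,0.068],0],[[-0.001,0.033,0.068],0],[[-0.001,0.036,0.068],0],[[-0.001,0.039,0.068],0],[[-0.001,0.042,0.068],0],[[-0.001,0.042,0.068],0]]'

```text
time_s: 5.05
tool_pos: [0.4719, 0.1711, 0.0925]
tool_rot: [180.0, 0.0, 102.3]
force: [-0.1, -0.4, 0.0]
grip_width: 0.0008
```

```bash
cat > look.py <<'E'
from meas import *
import sys
ex=np.array([np.cos(np.radians(12.27)),np.sin(np.radians(12.27))]);ey=np.array([-ex[1],ex[0]])
def S(p): p=np.asarray(p)[:2]-[.5195,.1828];return np.round([p@ex*1000,p@ey*1000],1)
if __name__=="__main__":
    o=env.get_obs();print(o["time_s"],"tcp",S(o["tool_pos"]),o["tool_pos"],o["tool_rot"],o["force"])
    n=sys.argv[1];im,d=env.read_camera(n);np.save("last.npy",d)
    u0,u1,v0,v1=map(int,sys.argv[3:7]) if len(sys.argv)>3 else (220,440,180,400)
    cv2.imwrite(f"pics/{sys.argv[2]}.png",cv2.resize(im[v0:v1,u0:u1,::-1],None,fx=2.7,fy=2.7,interpolation=2))
    c={"top":(.5198,.1838),"scene":(.5192,.1815)}[n]
    for r in env.cut_out(n,"jar"):
        P=cloud(n,d,r["region"]);
        if len(P)==0: continue
        m=P[P[:,2]>.115]
        if len(m)<20: continue
        (x,y),rad=cv2.minEnclosingCircle((m[:,:2]*1000).astype(np.float32))
        print("jar",round(r["conf"],2),r["uv"],len(m),"lid S",S(np.array([x,y])/1000-c+[.5195,.1828]),rad,"z pct",np.round(np.percentile(m[:,2],[5,50,95]),4))
E
python3 look.py scene s2
```

```text
5.05 tcp [-49.   -1.3] [0.47190683 0.17113275 0.09254565] [1.79977437e+02 3.89759636e-03 1.02254449e+02] [-8.54400998e-02 -3.95592395e-01  1.73327819e-05]
```

View pics/s2.png

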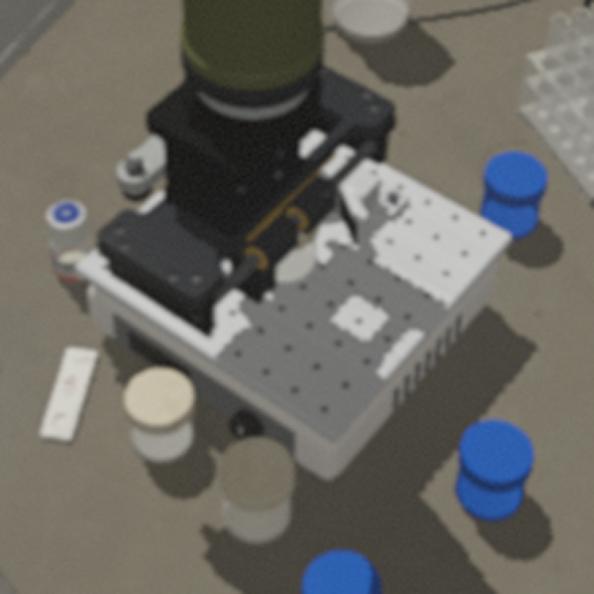

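The arm hides most of the jar. A sliver of lid shows at crop (295,265), just ahead of the fingers. I'll get its height and position from depth.

```bash
cat > lid.py <<'E'
from look import *
o=env.get_obs();print(o["time_s"],S(o["tool_pos"]),o["force"])
def f(n,d,x0=-60,x1=50,tip=None):
    P=cloud(n,d,np.ones(d.shape,bool));c={"top":(.5198,.1838),"scene":(.5192,.1815)}[n]
    s=np.c_[(P[:,:2]-c)@np.c_[ex,ey]*1000,P[:,2]*1000]
    q=s[(abs(s[:,2]-125)<5)&(s[:,0]>x0)&(s[:,0]<x1)&(abs(s[:,1])<35)]
    return q
q=f("scene",np.load("last.npy"));t=S(o["tool_pos"])[0]
q=q[q[:,0]>t+5]
print(len(q),np.round(np.percentile(q,[2,50,98],axis=0),1) if len(q) else '')
if len(q)>20:
    from scipy.optimize import least_squares
    # lid front extent: far edge x, right edge y
    h=cv2.convexHull(q[:,:2].astype(np.float32)).reshape(-1,2);print(np.round(h,1).tolist())
E
python3 lid.py
```

```text
5.15 [-49.2  -1.3] [ 0.64711111 -0.91273338 -0.66608716]
10 [[-21.2 -22.4 120.2]
 [-19.5 -20.4 122.7]
 [-13.6 -17.7 124.8]]
```

Request:
move_arm --steps '[[[0.001,0.003,0],0],[[0.001,0.006,0],0],[[0.001,0.009,0],0],[[0.001,0.012,0],0],[[0.001,0.015,0],0],[[0.001,0.018,0],0],[[0.001,0.021,0],0],[[0.001,0.024,0],0],[[0.001,0.024,0],0]]'

```text
time_s: 6.28
tool_pos: [0.4951, 0.1772, 0.0925]
tool_rot: [180.0, 0.0, 102.3]
force: [0.3, 0.4, 0.5]
grip_width: 0.0004
```

Request:
move_arm --steps '[[[0,-0.01,0],0],[[0,-0.03,0],0],[[0,-0.055,0],0],[[0,-0.07,0],0],[[0,-0.07,0],0]]'

```text
time_s: 6.9
tool_pos: [0.4256, 0.1623, 0.0927]
tool_rot: [180.0, -0.0, 102.3]
force: [0.8, 0.0, 0.5]
grip_width: 0.0007
```

```bash
python3 look.py scene s3; python3 lid.py
```

```text
6.9 tcp [-96.1  -0.1] [0.42564581 0.16233673 0.09270422] [ 1.79977916e+02 -4.38623932e-02  1.02295373e+02] [0.80252387 0.01739145 0.46221519]
jar 0.9 [336.9, 265.8] 121 lid S [ -5.6 -15.7] 24.012372970581055 z pct [0.1158 0.1231 0.1264]
7.0 [-94.6  -0.1] [0.35038241 0.2995101  0.58843586]
88 [[-11.6 -21.3 120.4]
 [ -0.7  -2.3 124.2]
 [ 10.3   6.1 127. ]]
[[18.700000762939453, -19.899999618530273], [5.900000095367432, 22.0], [-11.600000381469727, 4.199999809265137], [-11.800000190734863, 1.899999976158142], [-11.800000190734863, -0.30000001192092896], [-11.399999618530273, -2.0999999046325684], [-8.699999809265137, -12.699999809265137], [-2.700000047683716, -18.799999237060547], [4.099999904632568, -22.0], [9.899999618530273, -22.200000762939453]]
```

View pics/s3.png

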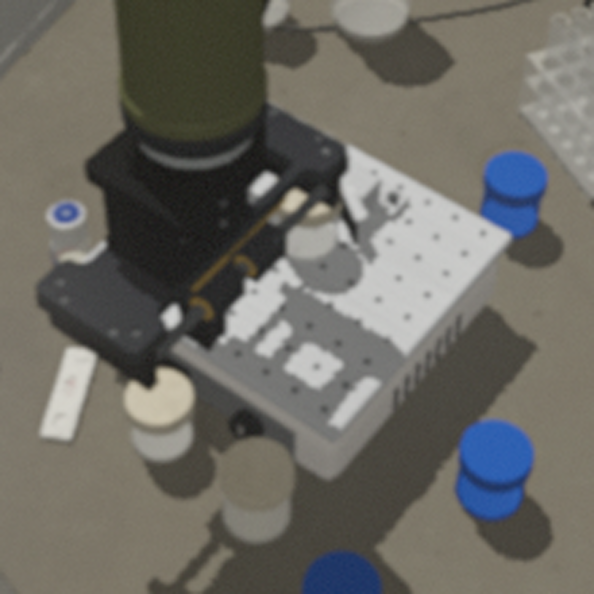

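The jar stands upright at crop (315,225). Its lid's rear edge is at x = -11.7, so its centre is about (10.7, 0) with about 9 mm to go. The TCP-to-jar offset of about 36 mm matches. I'll finish the push gently.

Request:
move_arm --steps '[[[0,0.015,0],0],[[0,0.04,0],0],[[0,0.06,0],0],[[0,0.066,0],0],[[0,0.069,0],0],[[0,0.071,0],0],[[0,0.073,0],0],[[0,0.075,0],0],[[0,0.077,0],0],[[0,0.078,0],0],[[0,0.078,0],0]]'

```text
time_s: 8.38
tool_pos: [0.5027, 0.1789, 0.0926]
tool_rot: [180.0, -0.0, 102.3]
force: [-1.1, 0.5, 0.8]
grip_width: 0.0004
```

```bash
python3 look.py scene s4; python3 lid.py
```

```text
8.375 tcp [-17.2  -0.3] [0.50271278 0.17888719 0.09256923] [ 1.79991485e+02 -1.22021625e-03  1.02259781e+02] [-1.0839955   0.48258284  0.75259717]
jar 0.62 [342.8, 264.9] 24 lid S [  4.1 -29.7] 17.941837310791016 z pct [0.1157 0.12   0.1267]
jar 0.38 [277.1, 237.4] 510 lid S [-50.3  61.2] 60.349273681640625 z pct [0.1409 0.1494 0.159 ]
8.475 [-17.4  -0.2] [ 0.39018739  0.01230094 -0.18028288]
19 [[  7.9 -22.  120.2]
 [ 14.4 -20.1 122.7]
 [ 25.7 -17.9 126.2]]
```

Request:
move_arm --steps '[[[0,0.0005,0],0],[[0,0.001,0],0],[[0,0.001,0],0]]'

```text
time_s: 8.85
tool_pos: [0.5037, 0.1791, 0.0926]
tool_rot: [180.0, -0.0, 102.3]
force: [-0.7, -0.0, 0.4]
grip_width: 0.0004
```

Request:
move_arm --steps '[[[0,0.0005,0],0],[[0,0.001,0],0],[[0,0.001,0],0]]'

```text
time_s: 9.22
tool_pos: [0.5046, 0.1793, 0.0926]
tool_rot: [-180.0, -0.0, 102.3]
force: [-0.7, -0.1, 1.2]
grip_width: 0.0006
```

```bash
cat > frc.py <<'E'
from look import *
F=[]
for i in range(8):
    o=env.get_obs();F.append(np.r_[o["force"],o["wrist_torque"]]);env.read_camera("top")
F=np.array(F);print(o["time_s"],S(o["tool_pos"]),"F along x_s",np.round(F[:,:2].mean(0)@ex,2),"y_s",np.round(F[:,:2].mean(0)@ey,2),np.round(F.mean(0),2),np.round(F.std(0)/8**.5,2))
E
python3 frc.py
```

```text
9.575 [-15.3  -0.2] F along x_s -1.08 y_s 0.04 [-1.06 -0.19  1.48 -0.12  0.26  0.  ] [0.16 0.18 0.12 0.01 0.01 0.01]
```

Request:
move_arm --steps '[[[0,0.0005,0],0],[[0,0.001,0],0],[[0,0.001,0],0]]'

```text
time_s: 10.0
tool_pos: [0.5053, 0.1794, 0.0926]
tool_rot: [-180.0, 0.0, 102.3]
force: [-4.8, -0.8, 4.1]
grip_width: 0.0002
```

```bash
python3 frc.py; python3 look.py scene s5; python3 lid.py
```

```text
10.35 [-14.6  -0.3] F along x_s -4.84 y_s -0.94 [-4.53 -1.95  5.   -0.35  0.81  0.01] [0.24 0.17 0.22 0.01 0.03 0.01]
10.4 tcp [-14.6  -0.3] [0.50531141 0.17941125 0.09263058] [-1.79969381e+02 -1.11149274e-03  1.02260941e+02] [-4.10786968 -0.84547999  4.71791823]
jar 0.57 [344.7, 265.1] 22 lid S [ 16.  -20.1] 7.214649200439453 z pct [0.1152 0.1186 0.1256]
10.5 [-14.6  -0.3] [-4.30682871 -2.08485943  4.28279377]
17 [[ 12.  -22.6 121. ]
 [ 16.1 -21.1 123.2]
 [ 25.  -18.6 126.3]]
```

Contact force rose to 4.8 N with an upward part, so the jar is against the V at TCP x of about -15. I'll back off, lift and check.

Request:
move_arm --steps '[[[0,-0.001,0],0],[[0,-0.002,0],0],[[0,-0.01,0],0],[[0,-0.03,0],0],[[0,-0.06,0],0],[[0,-0.075,-0.03],0],[[0,-0.075,-0.09],0],[[0,-0.075,-0.15],0],[[0,-0.075,-0.17],0],[[0,-0.075,-0.17],0]]'

```text
time_s: 11.75
tool_pos: [0.4331, 0.164, 0.2641]
tool_rot: [179.8, -0.1, 102.3]
force: [0.7, -0.9, -0.5]
grip_width: 0.0004
```

```bash
python3 look.py scene s6; python3 lid.py; python3 look.py top t6 200 430 120 330|grep jar
python3 - <<'E'
from look import *
for n in("top","scene"):
    d=np.load(n+"0.npy");P=cloud(n,d,np.ones(d.shape,bool))
    q=P[(P[:,2]>.12)&(P[:,0]>.3)&(P[:,0]<.75)&(P[:,1]>.3)&(P[:,1]<.55)]
    print(n,len(q),q.min(0) if len(q) else'',q.max(0)if len(q) else '')
    if len(q):
        g=np.round(q[:,:2]/.03).astype(int);u,c=np.unique(g,axis=0,return_counts=True)
        print([(a*.03).round(2).tolist() for a,k in zip(u,c) if k>15])
E
```

```text
11.75 tcp [-88.5   0. ] [0.43306353 0.16403233 0.26409172] [ 1.79764759e+02 -9.06410451e-02  1.02269564e+02] [ 0.65613701 -0.86698458 -0.51560929]
jar 0.73 [336.0, 253.1] 445 lid S [18.8 -1. ] 22.733530044555664 z pct [0.1173 0.1243 0.1264]
11.85 [-90.   -0.4] [ 0.31516989  0.53185615 -0.79873377]
421 [[ -1.4 -20.8 120.6]
 [ 18.   -1.3 124.6]
 [ 39.3  19.7 126.9]]
[[41.5, -3.200000047683716], [40.099998474121094, 8.699999809265137], [35.400001525878906, 16.100000381469727], [32.099998474121094, 18.0], [24.700000762939453, 21.200000762939453], [22.299999237060547, 21.5], [16.899999618530273, 21.799999237060547], [11.5, 19.799999237060547], [5.199999809265137, 17.100000381469727], [2.299999952316284, 14.800000190734863], [-0.30000001192092896, 10.699999809265137], [-2.799999952316284, 2.4000000953674316], [-2.799999952316284, -6.199999809265137], [-0.800000011920929, -11.100000381469727], [6.599999904632568, -20.100000381469727], [18.299999237060547, -22.299999237060547], [21.399999618530273, -22.299999237060547], [27.100000381469727, -20.0], [37.79999923706055, -12.300000190734863], [39.400001525878906, -9.0]]
jar 0.67 [275.5, 239.7] 429 lid S [-20.   62.3] 43.16993713378906 z pct [0.1467 0.15   0.153 ]
jar 0.46 [311.8, 205.7] 91 lid S [31.3 -0.4] 16.524126052856445 z pct [0.1221 0.1249 0.1275]
top 1304 [0.42536971 0.51522639 0.12006522] [0.56325476 0.5498983  0.15407913]
[[0.42, 0.51], [0.42, 0.54], [0.45, 0.51], [0.45, 0.54], [0.48, 0.51], [0.48, 0.54], [0.51, 0.54], [0.54, 0.54], [0.57, 0.54]]
scene 1201 [0.42449458 0.51149424 0.12001127] [0.5630301  0.54997647 0.15221916]
[[0.42, 0.51], [0.42, 0.54], [0.45, 0.51], [0.45, 0.54], [0.48, 0.51], [0.48, 0.54], [0.51, 0.51], [0.51, 0.54], [0.54, 0.54], [0.57, 0.54]]
```

View pics/s6.png

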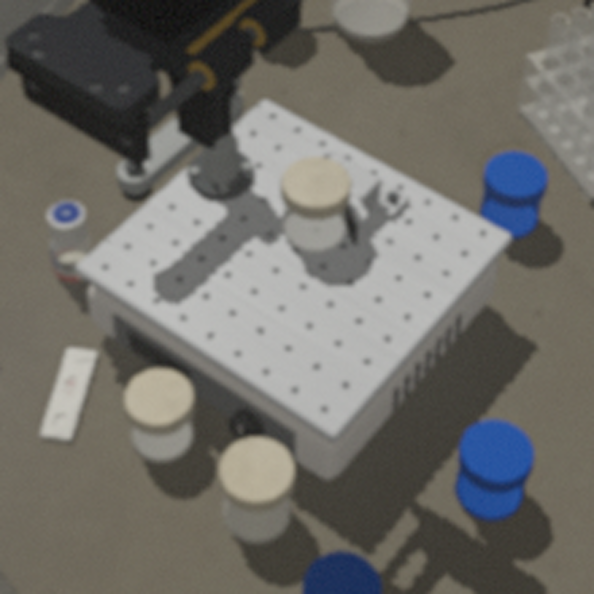

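The jar is upright in the V at crop (315,200), with the lid centre at about (19.3, -0.3) against a home of (20, 0). Next I move above the far side of the strap, turning the tool so its y axis points along the strap's direction of motion.

Request:
move_arm --steps '[[[0.008,0.003,0],0.1],[[0.025,0.01,0],0.25],[[0.045,0.018,0],0.42],[[0.065,0.026,0],0.59],[[0.085,0.034,0],0.76],[[0.1,0.042,0],0.93],[[0.115,0.048,0],1.1],[[0.125,0.0525,0],1.27],[[0.125,0.0525,0],1.44],[[0.125,0.0525,0],1.6],[[0.125,0.0525,0],1.646],[[0.125,0.0525,0],1.646],[[0.125,0.0525,0.03],1.646],[[0.125,0.0525,0.07],1.646],[[0.125,0.0525,0.11],1.646],[[0.125,0.0525,0.121],1.646],[[0.125,0.0525,0.121],1.646]]'

```text
time_s: 14.08
tool_pos: [0.4569, 0.2967, 0.1413]
tool_rot: [180.0, 0.0, 8.0]
force: [0.7, 0.5, 0.3]
grip_width: 0.0005
```

```bash
python3 look.py scene s7 170 420 140 360; python3 - <<'E'
from look import *
# waypoints for TCP: rows relative to pose now, tool axes now
o=env.get_obs();t=S(o["tool_pos"]);yaw=o["tool_rot"][2]
a=np.radians(yaw-12.27);tx=np.array([np.cos(a),np.sin(a)]);ty=np.array([np.sin(a),-np.cos(a)])
print(t,yaw)
for th in list(range(176,271,4))+[269,270,271,272]:
    w=np.radians(th);u=np.array([np.cos(w),np.sin(w)]);m=np.array([-u[1],u[0]])
    p=np.array([20,80])+60*u-26*m
    turn=-(th-90-180-(yaw-12.27)+90-0)  # want tool y dir = th+90 => yaw_s=th+180
    ys=th+180; turn=-((ys-(yaw-12.27)+180)%360-180)
    print(th,np.round(p,1),np.round([(p-t)@tx,(p-t)@ty],1),round(np.radians(turn),3))
E
```

```text
14.075 tcp [-37.  124.6] [0.45688289 0.29673945 0.14131069] [1.79961451e+02 4.90026179e-02 7.97319064e+00] [0.71953032 0.53327046 0.26650178]
jar 0.91 [339.0, 255.0] 461 lid S [20.1 -0.9] 24.38519287109375 z pct [0.1177 0.1244 0.1265]
[-35.7 125.2] 7.964890194719905
176 [-38.  110.1] [-1.2 15.2] -0.005
180 [-40. 106.] [-2.8 19.5] -0.075
184 [-41.7 101.8] [-4.2 23.8] -0.145
188 [-43.   97.4] [-5.2 28.3] -0.215
192 [-44.1  93. ] [-6.  32.8] -0.285
196 [-44.8  88.5] [-6.4 37.3] -0.354
200 [-45.3  83.9] [-6.4 41.9] -0.424
204 [-45.4  79.3] [-6.2 46.4] -0.494
208 [-45.2  74.8] [-5.7 51. ] -0.564
212 [-44.7  70.3] [-4.8 55.5] -0.634
216 [-43.8  65.8] [-3.6 59.9] -0.703
220 [-42.7  61.3] [-2.2 64.2] -0.773
224 [-41.2  57. ] [-0.4 68.4] -0.843
228 [-39.5  52.8] [ 1.7 72.5] -0.913
232 [-37.4  48.7] [ 4.  76.4] -0.983
236 [-35.1  44.8] [ 6.6 80.1] -1.053
240 [-32.5  41. ] [ 9.5 83.7] -1.122
244 [-29.7  37.5] [12.6 87. ] -1.192
248 [-26.6  34.1] [15.9 90.1] -1.262
252 [-23.3  31. ] [19.5 93. ] -1.332
256 [-19.7  28.1] [23.2 95.7] -1.402
260 [-16.   25.4] [27.1 98. ] -1.471
264 [-12.1  23. ] [ 31.2 100.1] -1.541
268 [-8.1 20.9] [ 35.4 101.9] -1.611
269 [-7.  20.5] [ 36.4 102.3] -1.628
270 [-6. 20.] [ 37.5 102.7] -1.646
271 [-4.9 19.6] [ 38.6 103. ] -1.663
272 [-3.9 19.1] [ 39.7 103.4] -1.681
```

View pics/s7.png

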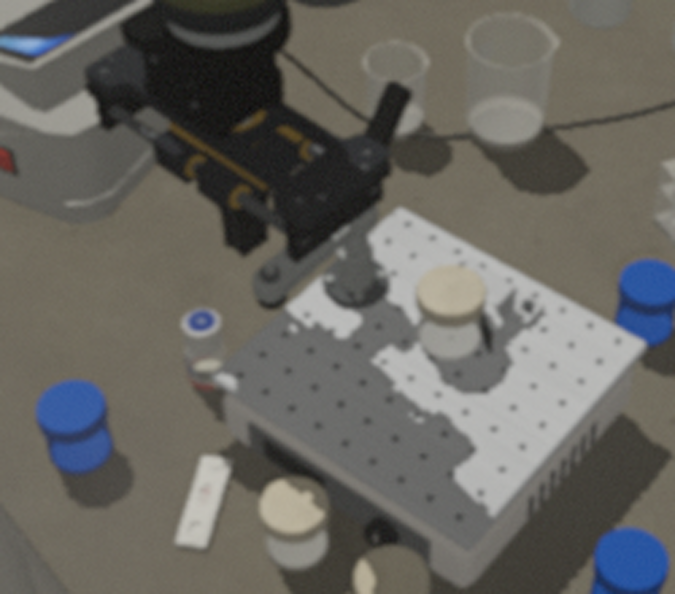

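The fingers hang beyond the strap, at crop (245,235), with tips just under strap level and clear of the lever. I'll swing the strap round.

Request:
move_arm --steps '[[[0,0.006,0],0],[[-0.001,0.012,0],0],[[-0.0015,0.016,0],-0.02],[[-0.003,0.0195,0],-0.075],[[-0.004,0.024,0],-0.145],[[-0.005,0.028,0],-0.215],[[-0.006,0.033,0],-0.285],[[-0.0065,0.0375,0],-0.355],[[-0.0065,0.042,0],-0.425],[[-0.006,0.0465,0],-0.495],[[-0.0055,0.051,0],-0.565],[[-0.005,0.0555,0],-0.635],[[-0.0035,0.06,0],-0.705],[[-0.002,0.064,0],-0.775],[[-0.0005,0.0685,0],-0.845],[[0.0015,0.0725,0],-0.915],[[0.004,0.0765,0],-0.985],[[0.0065,0.08,0],-1.055],[[0.0095,0.0835,0],-1.12],[[0.0095,0.0835,0],-1.12]]'

```text
time_s: 16.68
tool_pos: [0.478, 0.2154, 0.1418]
tool_rot: [180.0, -0.0, 72.1]
force: [0.5, -0.4, 0.1]
grip_width: 0.0005
```

```bash
python3 look.py scene s8; python3 - <<'E'
from look import *
o=env.get_obs();t=S(o["tool_pos"]);yaw=o["tool_rot"][2]
a=np.radians(yaw-12.27);tx=np.array([np.cos(a),np.sin(a)]);ty=np.array([np.sin(a),-np.cos(a)])
print(t,yaw-12.27-180,o["force"])
for th in list(range(240,271,4))+[269,270,271,272]:
    w=np.radians(th);u=np.array([np.cos(w),np.sin(w)]);m=np.array([-u[1],u[0]])
    p=np.array([20,80])+60*u-26*m;turn=-((th+180-(yaw-12.27)+180)%360-180)
    print(th,np.round(p,1),np.round([(p-t)@tx,(p-t)@ty],1),round(np.radians(turn),3))
E
```

```text
16.675 tcp [-33.6  40.6] [0.47804841 0.21537909 0.14175037] [ 1.79996290e+02 -2.62392698e-02  7.20905180e+01] [ 0.53605994 -0.44634333  0.09575135]
jar 0.92 [338.6, 256.4] 464 lid S [20.3 -1.2] 24.076223373413086 z pct [0.1182 0.1245 0.1268]
[-33.6  40.6] -120.19973937214999 [ 0.41612282 -1.0184592   0.19557105]
240 [-32.5  41. ] [0.9 0.7] -0.003
244 [-29.7  37.5] [-0.7  5. ] -0.073
248 [-26.6  34.1] [-2.1  9.3] -0.143
252 [-23.3  31. ] [-3.1 13.8] -0.213
256 [-19.7  28.1] [-3.9 18.3] -0.283
260 [-16.   25.4] [-4.3 22.8] -0.353
264 [-12.1  23. ] [-4.4 27.4] -0.422
268 [-8.1 20.9] [-4.2 31.9] -0.492
269 [-7.  20.5] [-4.  33.1] -0.51
270 [-6. 20.] [-3.9 34.2] -0.527
271 [-4.9 19.6] [-3.8 35.3] -0.545
272 [-3.9 19.1] [-3.6 36.5] -0.562
```

Request:
move_arm --steps '[[[-0.0005,0.005,0],-0.07],[[-0.002,0.0095,0],-0.14],[[-0.003,0.014,0],-0.21],[[-0.004,0.0185,0],-0.28],[[-0.0045,0.023,0],-0.35],[[-0.0045,0.0275,0],-0.42],[[-0.004,0.032,0],-0.49],[[-0.004,0.033,0],-0.51],[[-0.004,0.033,0],-0.51]]'

```text
time_s: 17.9
tool_pos: [0.5078, 0.2015, 0.1414]
tool_rot: [-180.0, 0.0, 101.3]
force: [-1.6, 1.1, -0.8]
grip_width: 0.0006
```

```bash
python3 frc.py
```

```text
18.25 [-7.4 20.8] F along x_s -1.34 y_s 0.6 [-1.44  0.3  -0.97 -0.05  0.4  -0.01] [0.26 0.27 0.15 0.01 0.01 0.01]
```

Request:
move_arm --steps '[[[0,0.001,0],-0.01],[[0,0.0015,0],-0.017],[[0,0.0015,0],-0.017]]'

```text
time_s: 18.68
tool_pos: [0.5098, 0.2015, 0.1416]
tool_rot: [-180.0, 0.0, 102.3]
force: [-1.9, -1.4, -0.3]
grip_width: 0.0005
```

```bash
python3 frc.py
```

```text
19.025 [-5.5 20.6] F along x_s -1.68 y_s -1.09 [-1.41 -1.43 -0.6  -0.35  0.4  -0.03] [0.13 0.11 0.13 0.02 0.01 0.01]
```

Request:
move_arm --steps '[[[0,0.0005,0],0],[[0,0.001,0],0],[[0,0.001,0],0]]'

```text
time_s: 19.45
tool_pos: [0.5108, 0.2021, 0.1416]
tool_rot: [180.0, 0.0, 102.3]
force: [-1.5, -1.3, -0.6]
grip_width: 0.0003
```

Request:
move_arm --steps '[[[0,0.0005,0],0],[[0,0.001,0],0],[[0,0.001,0],0]]'

```text
time_s: 19.82
tool_pos: [0.5117, 0.2023, 0.1416]
tool_rot: [180.0, -0.0, 102.3]
force: [-2.5, -1.4, -0.7]
grip_width: 0.0004
```

```bash
python3 frc.py
```

```text
20.175 [-3.5 20.8] F along x_s -1.51 y_s -1.24 [-1.21 -1.54 -0.15 -0.4   0.32 -0.02] [0.23 0.21 0.12 0.02 0.01 0.01]
```

Request:
move_arm --steps '[[[0,0.0005,0],0],[[0,0.001,0],0],[[0,0.001,0],0]]'

```text
time_s: 20.6
tool_pos: [0.5126, 0.2025, 0.1416]
tool_rot: [180.0, 0.0, 102.3]
force: [-2.6, -1.4, 0.1]
grip_width: 0.0006
```

Request:
move_arm --steps '[[[0,0.0005,0],0],[[0,0.001,0],0],[[0,0.001,0],0]]'

```text
time_s: 20.98
tool_pos: [0.5136, 0.2027, 0.1416]
tool_rot: [180.0, -0.0, 102.3]
force: [-1.4, -1.4, -0.0]
grip_width: 0.0004
```

```bash
python3 frc.py; python3 look.py scene s9 240 420 180 340
```

```text
21.325 [-1.5 20.8] F along x_s -1.66 y_s -0.98 [-1.41 -1.31 -0.15 -0.39  0.31 -0.02] [0.16 0.06 0.18 0.01 0.01 0.01]
21.375 tcp [-1.6 20.8] [0.51356148 0.20280916 0.1415768 ] [ 1.79990206e+02 -9.33203424e-03  1.02323083e+02] [-1.25362417 -1.25056907 -0.65997855]
jar 0.88 [340.3, 258.2] 315 lid S [18.3 -0.9] 22.304391860961914 z pct [0.1161 0.1241 0.1269]
```

View pics/s9.png

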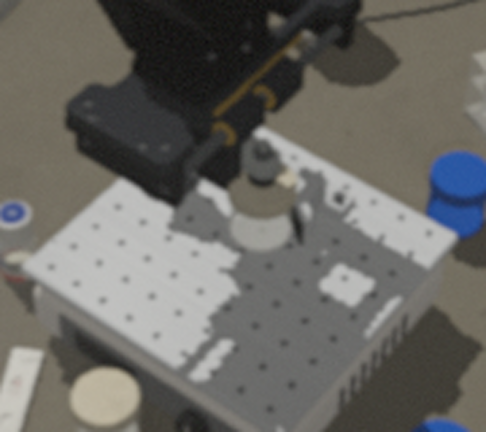

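The strap's end and bolt are now over the lid, at crop (263,160). I'll measure its direction.

```bash
python3 - <<'E'
from look import *
d=np.load("last.npy");n="scene";c=(.5192,.1815)
P=cloud(n,d,np.ones(d.shape,bool));s=np.c_[(P[:,:2]-c)@np.c_[ex,ey]*1000,P[:,2]*1000]
q=s[(s[:,2]>134)&(s[:,2]<166)&(s[:,0]>-20)&(s[:,0]<60)&(s[:,1]>-30)&(s[:,1]<15)]
print(len(q));print(np.round(q[np.argsort(q[:,1])][::3],1).tolist())
E
```

```text
310
[[19.3, -11.9, 147.5], [20.0, -11.6, 144.3], [21.0, -11.0, 140.5], [12.1, -10.8, 150.5], [24.2, -10.6, 142.6], [18.7, -10.3, 147.0], [25.2, -10.1, 139.0], [16.6, -10.0, 141.2], [16.6, -9.7, 148.4], [17.2, -9.2, 150.0], [15.0, -8.8, 149.1], [13.1, -8.4, 140.6], [24.8, -7.9, 147.7], [14.4, -7.7, 134.0], [11.6, -7.3, 143.7], [11.5, -7.3, 146.2], [17.2, -7.1, 148.6], [10.0, -6.2, 149.1], [18.6, -6.0, 149.1], [21.4, -5.8, 154.0], [27.7, -5.5, 151.1], [16.4, -5.5, 153.1], [8.5, -5.4, 145.0], [16.8, -5.3, 150.2], [16.7, -5.2, 155.1], [9.2, -4.8, 146.4], [26.4, -4.4, 151.5], [13.0, -3.9, 150.0], [10.9, -3.5, 149.1], [19.7, -2.8, 158.3], [20.2, -2.6, 153.0], [14.7, -2.5, 152.5], [29.1, -2.4, 150.4], [10.7, -2.0, 135.8], [21.0, -1.7, 161.4], [21.3, -1.6, 158.6], [13.9, -1.3, 147.5], [16.3, -1.2, 155.3], [11.4, -0.9, 149.4], [16.6, -0.8, 161.9], [9.4, -0.5, 145.9], [18.0, 0.3, 162.6], [13.7, 0.7, 148.8], [16.9, 1.3, 155.6], [14.5, 1.4, 150.1], [14.5, 1.5, 155.0], [15.1, 1.9, 151.7], [17.9, 2.1, 159.0], [8.0, 2.7, 144.9], [11.1, 3.0, 149.5], [9.3, 3.5, 140.8], [12.4, 4.1, 150.1], [8.2, 5.0, 
[... 343 characters left out ...]
.9, 9.2, 157.8], [-8.4, 9.3, 159.1], [-8.1, 9.4, 149.1], [2.8, 9.4, 154.6], [-5.0, 9.5, 139.0], [-5.3, 9.6, 158.9], [-7.9, 9.7, 160.9], [-4.6, 9.8, 136.0], [-10.3, 9.9, 158.0], [26.0, 10.0, 149.8], [-2.0, 10.1, 163.0], [1.2, 10.2, 150.6], [1.3, 10.2, 145.5], [4.0, 10.3, 148.1], [-9.6, 10.4, 154.6], [23.8, 10.5, 148.8], [1.6, 10.5, 147.5], [-9.3, 10.6, 149.3], [1.5, 10.6, 157.3], [-1.0, 10.7, 152.0], [-0.4, 10.8, 134.1], [-0.1, 11.3, 148.5], [-10.5, 11.6, 139.7], [-10.3, 11.7, 137.0], [-10.4, 11.9, 156.7], [14.6, 12.0, 150.4], [-9.1, 12.8, 147.7], [-8.9, 13.0, 152.2], [24.9, 13.5, 150.9], [-8.0, 13.5, 138.8], [28.0, 13.7, 150.7], [-10.5, 13.9, 160.3], [20.3, 14.3, 151.7], [-9.0, 15.0, 143.6]]
```

Request:
move_arm --steps '[[[0,0.0005,0],0],[[0,0.001,0],0],[[0,0.001,0],0]]'

```text
time_s: 21.85
tool_pos: [0.5142, 0.2028, 0.1415]
tool_rot: [-180.0, 0.0, 102.3]
force: [-2.7, -2.5, 0.5]
grip_width: 0.0004
```

Request:
move_arm --steps '[[[0,0.0005,0],0],[[0,0.001,0],0],[[0,0.001,0],0]]'

```text
time_s: 22.22
tool_pos: [0.5143, 0.2028, 0.1415]
tool_rot: [-179.8, 0.0, 102.3]
force: [-6.1, -2.4, 2.8]
grip_width: 0.0005
```

```bash
python3 frc.py
```

```text
22.575 [-0.8 20.7] F along x_s -6.25 y_s -1.49 [-5.79 -2.78  3.39 -0.66  1.32 -0.01] [0.17 0.14 0.18 0.01 0.01 0.01]
```

The TCP stalled with the force rising to 6 N, so the strap is against its stop. I'll back off, rise and move over the lever.

Request:
move_arm --steps '[[[0,-0.002,0],0],[[0,-0.015,0],0],[[0,-0.04,0],0],[[0,-0.06,-0.02],0],[[0,-0.065,-0.06],0],[[0,-0.065,-0.1],0],[[0,-0.06,-0.118],0],[[0.01,-0.05,-0.118],0],[[0.035,-0.025,-0.118],0],[[0.06,0,-0.118],0],[[0.08,0.015,-0.118],0],[[0.0845,0.0205,-0.118],0],[[0.0845,0.0205,-0.118],0],[[0.0845,0.0205,-0.118],0]]'

```text
time_s: 24.38
tool_pos: [0.5174, 0.2889, 0.2594]
tool_rot: [-180.0, 0.0, 102.2]
force: [-0.5, 0.4, -0.5]
grip_width: 0.0004
```

```bash
python3 frc.py; python3 look.py scene s10 240 420 140 320;  python3 - <<'E'
from look import *
d=np.load("last.npy");n="scene";c=(.5192,.1815)
P=cloud(n,d,np.ones(d.shape,bool));s=np.c_[(P[:,:2]-c)@np.c_[ex,ey]*1000,P[:,2]*1000]
q=s[(abs(s[:,2]-150)<3)&(s[:,0]>-20)&(s[:,0]<60)&(s[:,1]>-14)&(s[:,1]<60)]
print(len(q))
for y in range(-10,60,10):
    k=q[abs(q[:,1]-y)<5,0]
    if len(k): print(y,len(k),np.round(np.percentile(k,[3,50,97]),1))
q=s[(s[:,2]>180)&(s[:,2]<250)&(abs(s[:,0]-20)<40)&(s[:,1]>60)&(s[:,1]<160)]
print(len(q),np.round(np.percentile(q,[1,50,99],axis=0),1) if len(q) else '')
E
```

```text
24.725 [ 20.8 105. ] F along x_s -0.25 y_s 0.08 [-0.26  0.03 -0.24 -0.06  0.04  0.  ] [0.13 0.15 0.13 0.01 0.01 0.  ]
24.775 tcp [ 20.8 105.1] [0.51749262 0.28991022 0.25978632] [ 1.79980304e+02 -1.23851915e-02  1.02308721e+02] [0.73248181 0.2436954  0.51650834]
jar 0.66 [337.8, 257.5] 344 lid S [18.9 -1. ] 23.103769302368164 z pct [0.1172 0.124  0.1268]
350
-10 36 [10.3 18.9 28.2]
0 26 [ 9.6 13.4 27.9]
10 44 [ 8.7 16.7 29.4]
20 57 [ 7.9 18.7 29.9]
30 54 [ 8.1 17.8 29.7]
40 52 [ 9.5 17.9 27.9]
50 54 [ 9.4 19.2 30. ]
320 [[ 10.   90.1 180.6]
 [ 17.  109.7 202.7]
 [ 28.8 127.7 221.1]]
```

View pics/s10.png

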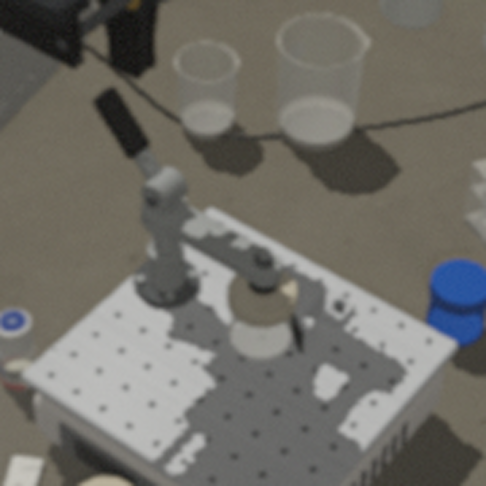

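The strap lies straight over the lid, x 9–29 along its length. The lever points to the shaker's +y, with its grip end at crop (108,95), about y 128 and z 221. Now I'll press it down along its arc.

Request:
move_arm --steps '[[[0,-0.001,0.012],0],[[0,-0.001,0.025],0],[[0,-0.001,0.035],0],[[0.001,-0.001,0.039],0],[[0.005,-0.001,0.0425],0],[[0.008,-0.001,0.045],0],[[0.012,-0.001,0.0495],0],[[0.0155,-0.001,0.054],0],[[0.0185,-0.001,0.059],0],[[0.021,-0.001,0.0645],0],[[0.021,-0.001,0.0645],0]]'

```text
time_s: 26.25
tool_pos: [0.5118, 0.3113, 0.1946]
tool_rot: [180.0, -0.1, 102.4]
force: [0.2, 0.5, 1.1]
grip_width: 0.0004
```

```bash
python3 frc.py
```

```text
26.6 [ 19.8 126.6] F along x_s 0.07 y_s -0.24 [ 0.12 -0.22  0.33 -0.1   0.02 -0.  ] [0.17 0.23 0.19 0.02 0.01 0.01]
```

Request:
move_arm --steps '[[[0.0015,0,0.0045],0],[[0.003,0,0.009],0],[[0.0045,0,0.0135],0],[[0.006,0,0.018],0],[[0.009,0,0.0205],0],[[0.009,0,0.0215],0],[[0.009,0,0.0215],0]]'

```text
time_s: 27.52
tool_pos: [0.5104, 0.3191, 0.1737]
tool_rot: [180.0, -0.0, 102.3]
force: [1.2, -3.3, 3.9]
grip_width: 0.0003
```

```bash
python3 frc.py; python3 look.py scene s11 240 420 140 320
```

```text
27.875 [ 20.  135.3] F along x_s 0.89 y_s -2.66 [ 1.44 -2.41  4.22 -0.67 -0.29  0.01] [0.16 0.16 0.24 0.01 0.02 0.01]
27.925 tcp [ 20.  135.3] [0.51029424 0.31922861 0.17365099] [ 1.79972884e+02 -7.40132677e-03  1.02320117e+02] [ 2.02648458 -2.27951363  4.81946413]
jar 0.88 [337.2, 257.5] 293 lid S [17.4 -1.9] 22.479360580444336 z pct [0.1163 0.124  0.1263]
```

View pics/s11.png

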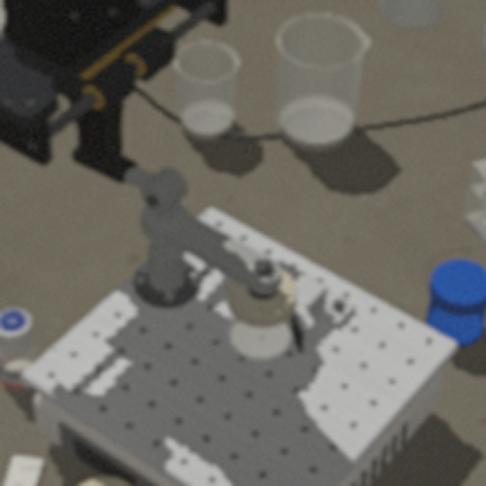

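The lever is nearly level under the fingertips at crop (120,165), and the strap is lowered onto the lid. I'll press in small steps until the stop shows.

Request:
move_arm --steps '[[[0,0,0.0005],0],[[0,0,0.001],0],[[0,0,0.001],0]]'

```text
time_s: 28.4
tool_pos: [0.5104, 0.3193, 0.1735]
tool_rot: [179.9, -0.0, 102.3]
force: [1.0, -2.7, 6.6]
grip_width: 0.0003
```

Request:
move_arm --steps '[[[0,0,0.0005],0],[[0,0,0.001],0],[[0,0,0.001],0]]'

```text
time_s: 28.78
tool_pos: [0.5104, 0.3193, 0.1734]
tool_rot: [179.9, -0.0, 102.3]
force: [-0.6, -4.0, 11.3]
grip_width: 0.0003
```

Request:
move_arm --steps '[[[0,0,0.0005],0],[[0,0,0.001],0],[[0,0,0.001],0]]'

```text
time_s: 29.15
tool_pos: [0.5105, 0.3193, 0.1732]
tool_rot: [179.9, -0.1, 102.3]
force: [-1.5, -4.8, 14.7]
grip_width: 0.0001
```

It stalls at tip z = 165.3 mm, which is the height expected with the lever at its stop, and the force rises to 15 N. I'll lift away and check.

Request:
move_arm --steps '[[[0,0,-0.003],0],[[0,0,-0.01],0],[[0,0,-0.04],0],[[0,0,-0.09],0],[[0.03,-0.04,-0.11],0],[[0.07,-0.08,-0.11],0],[[0.1,-0.1,-0.11],0],[[0.1,-0.1,-0.11],0]]'

```text
time_s: 30.15
tool_pos: [0.3868, 0.3989, 0.2801]
tool_rot: [-179.9, -0.1, 102.8]
force: [1.2, 0.6, -0.1]
grip_width: 0.0005
```

```bash
python3 frc.py; python3 look.py scene s12 220 440 180 400;  python3 - <<'E'
from look import *
def an(d,n):
    c={"top":(.5198,.1838),"scene":(.5192,.1815)}[n]
    P=cloud(n,d,np.ones(d.shape,bool));s=np.c_[(P[:,:2]-c)@np.c_[ex,ey]*1000,P[:,2]*1000]
    q=s[(s[:,2]>133)&(s[:,2]<152)&(abs(s[:,0]-20)<8)&(s[:,1]>15)&(s[:,1]<60)]
    print(n,"strap top z",np.round(np.median(q[:,2]),1),end=' ')
    q=s[(s[:,2]>135)&(s[:,2]<152)&(s[:,1]>15)&(s[:,1]<60)&(abs(s[:,0]-20)<25)];print("x",np.round(np.percentile(q[:,0],[3,97]),1),end=' ')
    q=s[(s[:,2]>150)&(s[:,2]<240)&(abs(s[:,0]-20)<8)&(s[:,1]>120)&(s[:,1]<152)]
    print("grip",len(q),np.round(np.percentile(q,[2,50,98],axis=0),1).tolist() if len(q) else '')
an(np.load("last.npy"),"scene")
im,d=env.read_camera("top");an(d,"top")
for q in("jar_small","jar_tall","vial","cassette"):
    for r in env.cut_out("top",q)[:1]: print(q,r["uv"],round(r["conf"],2))
E
```

```text
30.5 [-79.6 234.1] F along x_s 0.33 y_s -0.02 [ 0.33  0.05 -0.35 -0.12  0.01  0.01] [0.24 0.11 0.16 0.01 0.01 0.01]
30.55 tcp [-79.7 234.3] [0.39182899 0.39482132 0.28043461] [-1.79991100e+02  1.00661885e-02  1.02217033e+02] [-0.3275525  -0.17216074  0.22381611]
jar 0.79 [337.3, 257.5] 315 lid S [18.6 -0.8] 22.626752853393555 z pct [0.1163 0.1239 0.1269]
jar 0.4 [323.3, 281.8] 1222 lid S [19.  69.4] 81.66590881347656 z pct [0.1326 0.1438 0.1726]
scene strap top z 143.0 x [ 8.2 29.6] grip 112 [[12.1, 121.5, 155.6], [17.7, 136.7, 163.7], [27.2, 151.4, 167.1]]
top strap top z 143.5 x [ 9. 30.] grip 150 [[12.2, 120.4, 162.1], [19.8, 135.5, 164.6], [27.7, 151.0, 167.4]]
jar_small [324.2, 289.9] 0.81
jar_tall [364.2, 282.5] 0.7
vial [249.2, 271.6] 0.61
cassette [292.4, 298.7] 0.7
```

View pics/s12.png

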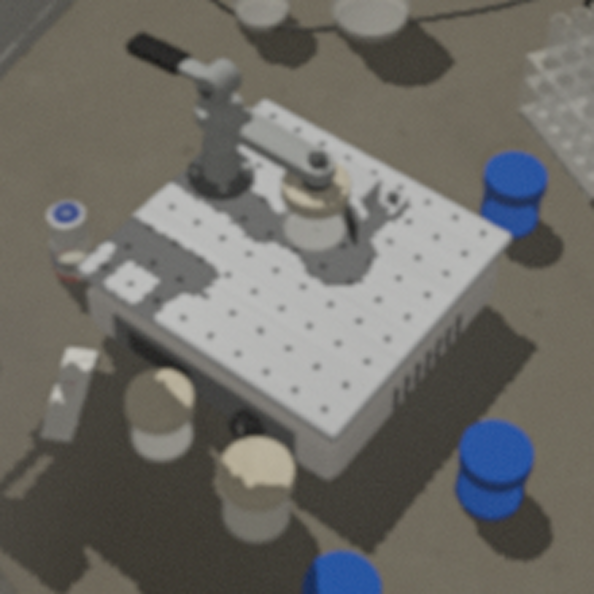

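The final picture shows the jar upright in the V at crop (315,205), with the strap foot on its lid at (318,165). The lever is down at (160,50) and the bystanders are in place. The strap top is at 143 mm, 7 mm lower than when open, so the cam is fully down. I'm handing it in.

```bash
python3 -c "
from cell import env
print(env.sign_off())"
```

```text
the job is handed in; nothing more can be done
None
```

The jar is clamped on the shaker and the job is handed in at about 31 s of the 64 s allowed. All three pushes were done in the order asked, using the closed fingers only and gripping nothing.

- **Jar:** I pushed it into the V until the force rose to about 5 N. At that point the push had an upward part, so the jar may have tipped very slightly before I backed off. It stands upright afterwards, with the lid centre measured at about (19, -1) mm in the shaker's frame against (20, 0) for home. That is within the roughly 2 mm camera accuracy.
- **Strap:** It was swung round until it stalled against the stop at about 6 N. In the last depth readings it spans x of about 8–30 mm along its length, so it points straight over the lid. The finger travelled about 5 mm further than I had calculated, because the fingers are thinner there than I assumed. The strap's position and the stall both show it reached the stop.
- **Lever:** It was pressed until it stalled at about 15 N, with the fingertips at 165.3 mm, the height expected at full travel. The strap top went from 150 to 143 mm, which is the full 7 mm drop, so the foot presses on the lid.
- **Bystanders:** The last picture shows the jars, vial and cassette standing as before. The detector positions shifted by no more than about 3 pixels, which I put down to detector and shadow noise. For the cassette I judged by eye only, as the top camera had no earlier reading of it.

The robot was clear of everything at hand-in.

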